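# Turn the spares tray so it stacks instead of nesting

## Robot

A 7-joint arm with a two-finger parallel gripper is mounted at the origin on the work surface. World frame = base frame: x ahead of the robot, y to its left, z up, the work surface at z = 0. Lengths are in m, angles in rad, forces in N, time in s.
With the tool pointing down it reaches from about 0.425 to 0.925 m from the base axis. Payload 6.8 kg.
Tool frame: the origin (TCP) lies between the finger pads; the fingertips stand r.tcp_to_tips ahead of it and the grasp point (between the pads) lies 3 mm ahead of it (r.tcp_to_tips is the distance from the TCP to the fingertips, in m); z points along the fingers, y is the line along which they close (so a half turn about z gives the same grasp; the last joint's range is limited). The gripper opens to 85 mm and grips with 20 to 120 N. Pads are 22 mm wide; open, the fingers measure 114 mm over their backs; the gripper's body (76 mm by 85 mm) begins 54 mm behind the grasp point. The pads swing forward as they close: fully open they stand 13 mm farther back than shut.
Start: joints at [-0.108, 0.477, 0.022, 1.555, -0.011, 1.109, -0.083], TCP at [0.675, 0, 0.253] pointing down, gripper open.
Joint ranges: [-2.96, 2.96], [-0.34, 2.1], [-1.41, 1.46], [0.24, 2.44], [-1.37, 4.51], [0.17, 1.92], [-2.96, 2.96]. Speed limits (rad/s): [2.39, 2.39, 3.14, 3.14, 3.14, 3.14, 3.14].

## Interface

Orientations are given as a rotation vector (axis times angle).
In Python, from bench import r gives the robot as it stands. The module is installed in compiled form; this text tells all that it offers.
- The arm moves only by the tool step_arm, never from a script. Its argument "moves" is a list of rows, each an object of numbers: "rx", "ry", "rz": the turn, a rotation vector about the tool's x, y, z in degrees; "dx", "dy", "dz": the shift along the tool's x, y, z in mm; "gripper": the opening, from -1 (shut) to 1 (fully open). In form: [{"rx": .., "ry": .., "rz": .., "dx": .., "dy": .., "dz": .., "gripper": ..}, ...]. A call has 1 to 20 rows; each row shifts and turns the commanded pose from where the row before left it, along the tool's axes as they then stand; what a row does not reach is not made up. A row lasts 1/8 s, in which the tool goes at most 62.5 mm and 10.7 degrees, less where a joint would pass 70% of its speed; a pose out of reach is approached as far as the arm can. A call is refused whole if a number of a shift passes 62.5 or a number of a turn 10.7, either way. A call with a gripper value outside its range is refused whole. The fingers move at their own pace and stop on an object; "grip_force" is the grip in N (left out, the last holds). Time passes only in rows, so rows that do not move let the fingers close. It gives the time, the measured TCP pose, the force, the opening and the grip force at its end, in the units of the state.
- r.get_obs(): the state, without advancing time (a new reading comes with each control period).
- r.grab_frame(name): name is "scene" or "side" or "wrist"; returns the picture (384x512x3 uint8, blue, green, red); there is no depth.
- r.camera_info(name): a dict with "mtx" (3x3 intrinsics, pixels), "D" ([k1, k2, p1, p2, k3] as OpenCV has them; the pictures are not rectified), "rvec" (rotation vector, rad) and "tvec" (3), from world to camera coordinates, as OpenCV has them. Camera axes: x right, y down, z forward; pixel columns grow to the right and rows downward; lengths in m; the calibration is good to about 2 mm. A picture is of the moment at which its call begins: read the wrist's pose just before it. camera_info takes no time and is no camera call; for the wrist camera it gives the pose at the moment of the call.
- r.hand_in(): hands the job in; it is judged then, once.
The state is a dict: "clock": time; "joints": joint angles; "qvel": joint speeds; "tau": joint torques, N m; "tcp_pos": TCP position; "orientation": TCP orientation; "contact_force": force on the tool from outside, world axes, zero at the start; "moment": the same for the moment, N m; "grip_width": finger opening in m; "gripper_force": force on a finger pad.
Only numpy, scipy, OpenCV 4.12 (cv2) and the standard library are available. Lean on these libraries where they do the work, as an engineer would, in place of code of your own. Each camera call takes 0.05 s, during which the arm holds its last target. There are 200 camera calls.

## Task

Pick up the empty stack-nest tray (the one with two bars across its top and feet below, not the plain flat-bottomed tray) and stack it squarely on the tray that holds the two glow plugs. Turn it so that the two low ends face opposite ways: then its feet stand on the lower tray's bars and it sits level on top, whereas facing the same way it would sink in and nest. Set it down gently, let go, and leave the plain tray where it is.

Things in the scene. Friction and masses are not known exactly. Their poses are not given: they have to be found in the camera images.
- loaded_centre (a point): Centre, 34 mm above the shelf, of the grey stack-nest tray screwed down and holding two steel glow plugs. 160 (x) x 66 (y) x 68 mm (z up); low end wall at own -x, high one at +x. Two bars across the top, upper faces 64 mm above the underside, at x +42..+76 and -34..-6 mm. A like tray centred on it with x opposite stacks 64 mm higher; with x the same way it nests, only 42 mm higher.
- loose_centre (a point): Centre, 34 mm above its underside, of the loose empty grey stack-nest tray, upright on the shelf, about 0.2 kg; same shape, size and axes as the loaded tray (low end at -x, z up). Vertical long walls, 26 to 68 mm above the underside, can be gripped from outside across the 66 mm width (y). Two feet below, 26 mm high, 22 long, 34 wide, at x = -57 and +19 mm.
- loose_low_end (a point): Middle of the low end of the loose stack-nest tray: 80 mm from its centre along its own -x, at the centre's height; same axes.
- plain_centre (a point): Centre, 25 mm above the shelf, of a loose plain open grey tray, 160 (x) x 66 (y) x 50 mm (z up), flat-bottomed, four equal walls, no bars and no feet: a bystander that stays where it is.

How it is judged:
By the outcome, as a careful person would: the job done as asked, in the order asked, and still so for the second after the job is handed in, with the robot touching nothing.
It also fails if it takes over 35 s, if anything falls off the work surface, if the arm or the gripper's body presses on something with over 40 N, if the wrist force passes 120 N, or if a joint passes its speed limit or range.

## Working session

There is one attempt and no reset: what is moved stays moved. The work goes in short steps, Python scripts to look and compute and a tool call to move; the robot and the scene stay as the last step left them, time stands still between calls to the robot, and variables do not carry over. Pictures are saved under pics/ and viewed, at most 10 in all, crops included, and the job is handed in when it is done.

Besides the shell and the picture viewer there is one more tool, called after ">>>" as a command line: name --argument value ..., lists and objects as JSON in quotes. step_arm: Moves the arm, as the interface text tells. Its arguments: {"type":"object","properties":{"moves":{"type":"array","items":{"type":"object","properties":{"rx":{"type":"number"},"ry":{"type":"number"},"rz":{"type":"number"},"dx":{"type":"number"},"dy":{"type":"number"},"dz":{"type":"number"},"gripper":{"type":"number"}}}},"grip_force":{"type":"number"}},"required":["moves"]}

```bash
mkdir -p pics; cat > h.py <<'E'
import numpy as np,cv2
from bench import r
def cam(n):
    c=r.camera_info(n); return [np.array(c[k],float) for k in("mtx","D","rvec","tvec")]
def ray(c,uv):
    K,D,rv,t=c; p=cv2.undistortPoints(np.array([[uv]],float),K,D)[0,0]
    R=cv2.Rodrigues(rv)[0]; return -R.T@t.ravel(), R.T@np.array([p[0],p[1],1])
def atz(c,uv,z):
    o,d=ray(c,uv); return o+d*(z-o[2])/d[2]
def proj(c,P):
    return cv2.projectPoints(np.array(P,float).reshape(-1,1,3),c[2],c[3],c[0],c[1])[0].reshape(-1,2)
E
python3 - <<'E'
from h import *
o=r.get_obs(); print(o, r.tcp_to_tips)
ims=[r.grab_frame(n) for n in("scene","side")]
for n,i in zip(("scene","side"),ims):
    cv2.imwrite(f"pics/{n}0.png",cv2.resize(i,(800,600),interpolation=cv2.INTER_CUBIC))
    c=cam(n); print(n,ray(c,(256,192)))
E
```

```text
{'clock': 0.0, 'joints': array([-0.10812531,  0.47780347,  0.02236236,  1.55648115, -0.01149179,
        1.10928742, -0.08311896]), 'qvel': array([ 0.00103113, -0.00044481, -0.00046711, -0.00044937, -0.00159555,
        0.00060399,  0.00051504]), 'tau': array([-5.45967814e-04, -5.96443820e+01,  1.60769675e+00, -2.81194621e+01,
        1.24063640e-02,  9.39900521e-03,  2.20753498e-05]), 'tcp_pos': array([ 6.74436507e-01, -1.21998087e-05,  2.52311325e-01]), 'orientation': array([-2.22058425, -2.22060915,  0.00222077]), 'contact_force': array([ 0.15914807, -0.40766359, -1.1749972 ]), 'moment': array([ 0.04364268, -0.0406418 , -0.00734633]), 'gripper_force': 0.0, 'grip_width': 0.08532423865958066} 0.022
scene (array([1.01127614, 0.43250194, 0.82223697]), array([-0.47989104, -0.48229839, -0.73287175]))
side (array([ 0.21502289, -0.64138653,  0.87734663]), array([ 0.30902693,  0.52510219, -0.7930677 ]))
```

View pics/scene0.png

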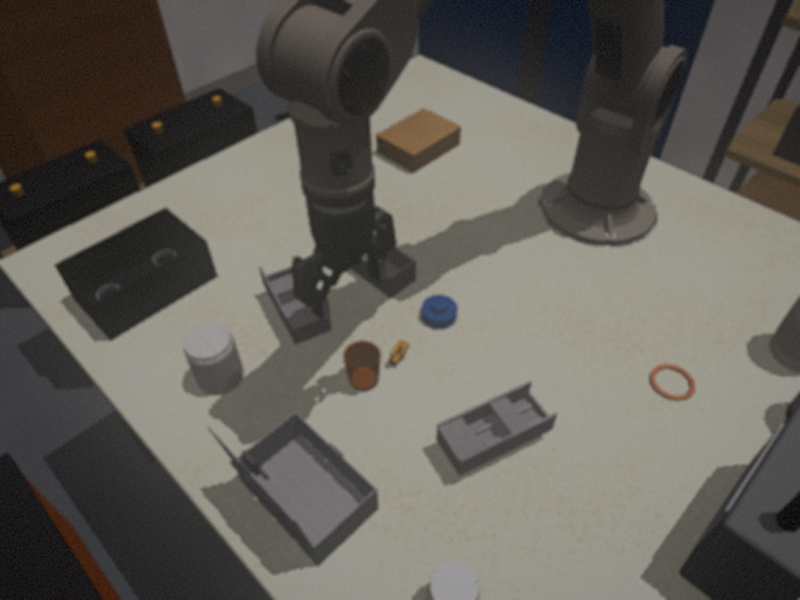

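View pics/side0.png

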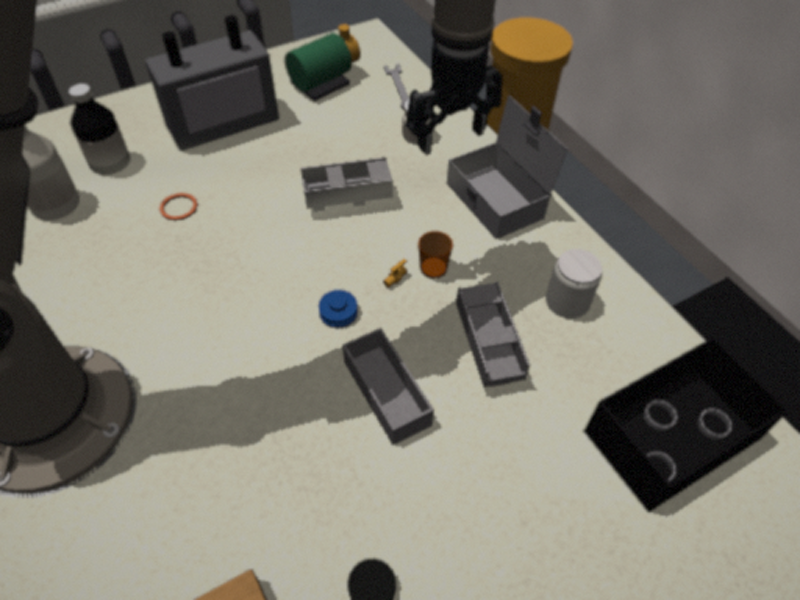

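The scene view shows a barred tray A at (495,430) scene / (345,183) side, a barred tray B at (490,335) side, and the plain tray at (388,385) side. I'll enlarge A and B.

```bash
python3 - <<'E'
from h import *
s=r.grab_frame("side"); c=r.grab_frame("scene")
def crop(i,u,v,w,h): return cv2.resize(i[v:v+h,u:u+w],(400,300),interpolation=cv2.INTER_CUBIC)
# u0,v0,w,h at 5x => 80x60
a=crop(s,182,90,80,60); b=crop(s,275,175,80,75); d=crop(c,275,240,80,60); e=crop(c,160,160,100,75)
cv2.imwrite("pics/crop1.png",np.clip(np.vstack([np.hstack([a,b]),np.hstack([d,e])]).astype(float)*1.5,0,255).astype(np.uint8))
E
```

```text
(no output)
```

View pics/crop1.png

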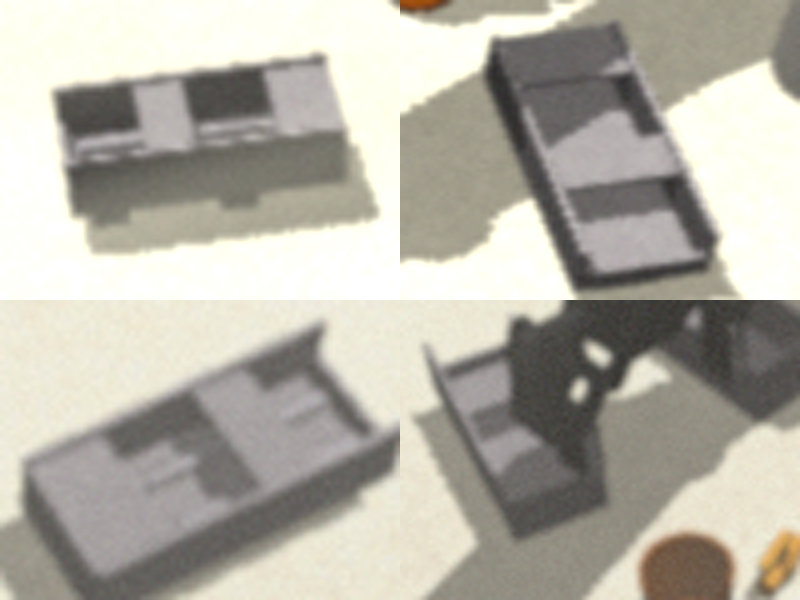

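A (side crop, upper left) is the loaded tray: plugs show as stripes in the scene crop, and its wide bar lies at the right in the side view. B (upper right) is the loose barred tray. I'll compute their poses from the rim corners.

```bash
python3 - <<'E'
from h import *
s=cam("side"); c=cam("scene")
def rep(n,cm,pts,z):
    P=np.array([atz(cm,p,z) for p in pts])[:,:2]; print(n,P.round(3).tolist(),'ctr',P.mean(0).round(4),'len',[round(float(np.linalg.norm(P[i]-P[(i+1)%4])),3) for i in range(4)])
    e=(P[1]+P[2]-P[0]-P[3]); print('  axis ang 0->1',np.degrees(np.arctan2(e[1],e[0])))
rep("A side",s,[(182+u/5,90+v/5) for u,v in[(55,88),(325,58),(345,128),(72,160)]],.068)
rep("A scene",c,[(275+u/5,240+v/5) for u,v in[(325,22),(25,165),(105,275),(400,130)]],.068)
rep("B side",s,[(275+u/5,175+v/4) for u,v in[(90,40),(180,285),(315,240),(220,25)]],.068)
rep("plain side",s,[(u*.64,v*.64) for u,v in[(345,346),(393,432),(433,405),(383,331)]],.05)
w=r.camera_info("wrist"); cm=cam("wrist"); print(ray(cm,(256,192)),r.get_obs()['tcp_pos'])
print(cm[0])
E
```

```text
A side [[0.523, 0.246], [0.671, 0.195], [0.652, 0.137], [0.506, 0.187]] ctr [0.5879 0.1916] len [0.157, 0.061, 0.154, 0.061]
  axis ang 0->1 -19.026904929303555
A scene [[0.5, 0.191], [0.652, 0.143], [0.668, 0.203], [0.524, 0.25]] ctr [0.5859 0.1966] len [0.16, 0.061, 0.152, 0.063]
  axis ang 0->1 -17.69695058798612
B side [[0.621, -0.131], [0.562, -0.295], [0.632, -0.301], [0.683, -0.152]] ctr [ 0.6244 -0.2197] len [0.175, 0.07, 0.158, 0.066]
  axis ang 0->1 -109.32340187113941
plain side [[0.422, -0.129], [0.417, -0.287], [0.486, -0.278], [0.485, -0.133]] ctr [ 0.4527 -0.2069] len [0.158, 0.07, 0.146, 0.063]
  axis ang 0->1 -90.92753529701416
(array([0.6752184 , 0.08013408, 0.37218323]), array([ 0.00860013, -0.32748477, -0.9450132 ])) [ 6.74677400e-01 -1.72212561e-05  2.52714847e-01]
[[323.96900463   0.         252.52832362]
 [  0.         323.96900463 186.82332522]
 [  0.           0.           1.        ]]
```

>>> step_arm --moves '[{"dx": -42, "dy": -11}, {"dx": -42, "dy": -11}, {"dx": -42, "dy": -11}, {"dx": -42, "dy": -11}, {"dx": -42, "dy": -11}, {"rz": 10}, {"rz": 10}, {}, {}]'

```text
invalid input at $.moves[0]: expected keys rx, ry, rz, dx, dy, dz, gripper
```

```bash
python3 - <<'E'
from h import *
o=r.get_obs(); cm=cam("wrist"); i=r.grab_frame("wrist"); s=r.grab_frame("side")
print(o['clock'],o['tcp_pos'],cv2.Rodrigues(o['orientation'])[0].round(3).tolist(),o['joints'].round(2))
np.savez("w1.npz",*cm)
a=cv2.resize(i,(800,600),interpolation=cv2.INTER_CUBIC)
a=np.clip(a*1.4,0,255).astype(np.uint8)
cv2.imwrite("pics/w1.png",a)
E
```

```text
0.2 [ 6.74677400e-01 -1.72212561e-05  2.52714847e-01] [[-0.0, 1.0, -0.001], [1.0, 0.0, -0.0], [-0.0, -0.001, -1.0]] [-0.11  0.48  0.02  1.56 -0.01  1.11 -0.08]
```

View pics/w1.png

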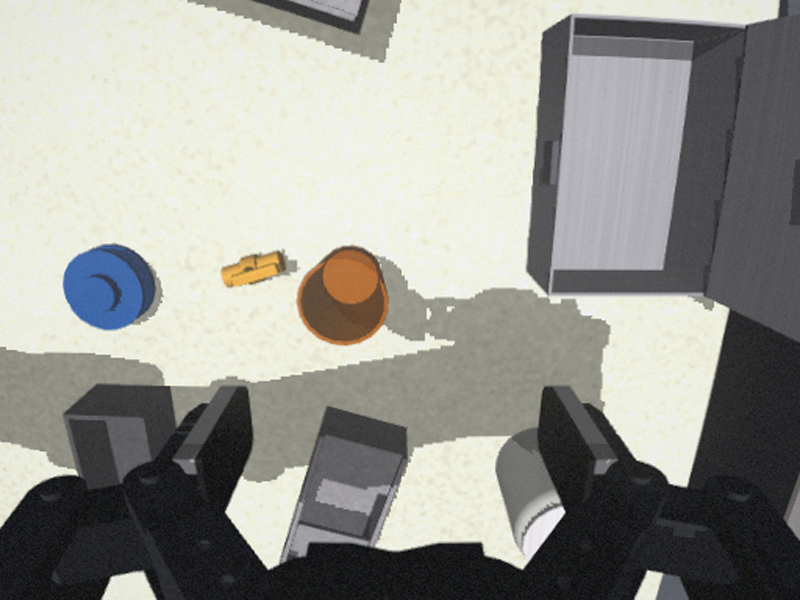

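The wrist view shows B's +y end at (330–405,410–430), with the image's up direction being +y; the move was refused for missing keys, so I repeat it in full form, a bit beyond B.

>>> step_arm --moves '[{"rx": 0, "ry": 0, "rz": 0, "dx": -44, "dy": -12, "dz": 0, "gripper": 1}, {"rx": 0, "ry": 0, "rz": 0, "dx": -44, "dy": -12, "dz": 0, "gripper": 1}, {"rx": 0, "ry": 0, "rz": 0, "dx": -44, "dy": -12, "dz": 0, "gripper": 1}, {"rx": 0, "ry": 0, "rz": 0, "dx": -44, "dy": -12, "dz": 0, "gripper": 1}, {"rx": 0, "ry": 0, "rz": 0, "dx": -44, "dy": -12, "dz": 0, "gripper": 1}, {"rx": 0, "ry": 0, "rz": 0, "dx": -44, "dy": -12, "dz": 0, "gripper": 1}, {"rx": 0, "ry": 0, "rz": 10, "dx": 0, "dy": 0, "dz": 0, "gripper": 1}, {"rx": 0, "ry": 0, "rz": 10, "dx": 0, "dy": 0, "dz": 0, "gripper": 1}, {"rx": 0, "ry": 0, "rz": 0, "dx": 0, "dy": 0, "dz": 0, "gripper": 1}, {"rx": 0, "ry": 0, "rz": 0, "dx": 0, "dy": 0, "dz": 0, "gripper": 1}]'

```text
clock: 1.55
tcp_pos: [0.6031, -0.2638, 0.2533]
orientation: [-2.57, -1.807, 0.0]
contact_force: [0.4, -0.5, -0.6]
grip_width: 0.0852
gripper_force: 0.0
```

```bash
cat > look.py <<'E'
import sys; from h import *
n=sys.argv[1]
o=r.get_obs(); cm=cam("wrist"); i=r.grab_frame("wrist")
R=cv2.Rodrigues(o['orientation'])[0]
print(o['clock'],o['tcp_pos'].round(4),R.round(3).tolist(),o['joints'].round(2))
np.savez(n+".npz",*cm); cv2.imwrite(n+"_raw.png",i)
cv2.imwrite(f"pics/{n}.png",np.clip(cv2.resize(i,(800,600),interpolation=cv2.INTER_CUBIC)*1.6,0,255).astype(np.uint8))
E
python3 look.py w2
```

```text
1.55 [ 0.6031 -0.2638  0.2533] [[0.339, 0.941, -0.0], [0.941, -0.339, 0.0], [-0.0, -0.0, -1.0]] [ 0.2   0.45  0.16  1.61 -0.08  1.09  0.04]
```

View pics/w2.png

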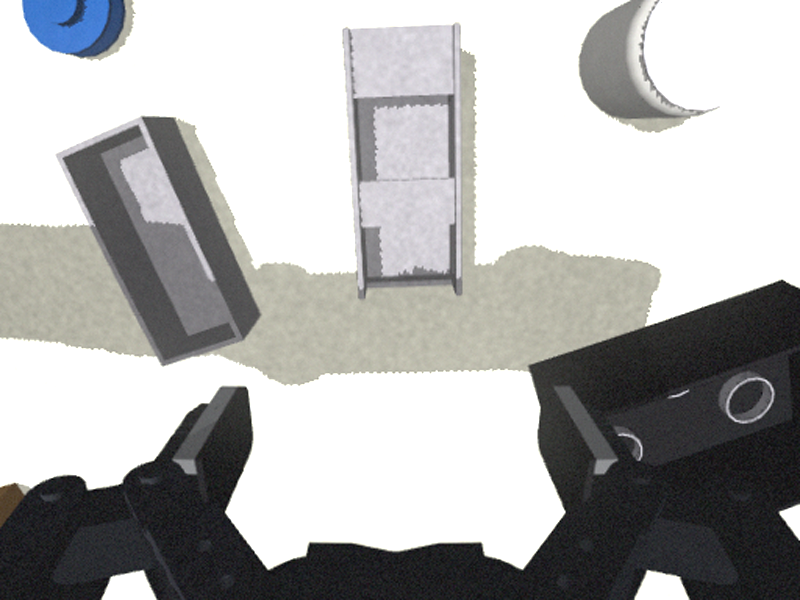

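The wrist view shows B: wide bar at the top (15–95 rows), so its +x runs along tool +x and its low end is at the bottom; rim corners (344,29), (461,24), (462,294), (358,297). Tray is empty.

```bash
python3 - <<'E'
from h import *
d=np.load("w2.npz"); cm=[d[k] for k in d.files]
P=np.array([atz(cm,(u*.64,v*.64),.068) for u,v in[(344,29),(461,24),(462,294),(358,297)]])[:,:2]
print(P.round(4),P.mean(0),[np.linalg.norm(P[i]-P[(i+1)%4]).round(4) for i in range(4)])
for a,b in((3,0),(2,1)): e=P[b]-P[a]; print(np.degrees(np.arctan2(e[1],e[0])))
E
```

```text
[[ 0.6221 -0.1289]
 [ 0.6839 -0.1484]
 [ 0.6362 -0.2984]
 [ 0.5733 -0.2778]] [ 0.6288847  -0.21338675] [np.float64(0.0648), np.float64(0.1574), np.float64(0.0662), np.float64(0.1567)]
71.87600989916406
72.37792646349794
```

>>> step_arm --moves '[{"rx": 0, "ry": 0, "rz": 0, "dx": 56, "dy": 7, "dz": 0, "gripper": 1}, {"rx": 0, "ry": 0, "rz": -2, "dx": 0, "dy": 0, "dz": 40, "gripper": 1}, {"rx": 0, "ry": 0, "rz": 0, "dx": 0, "dy": 0, "dz": 40, "gripper": 1}, {"rx": 0, "ry": 0, "rz": 0, "dx": 0, "dy": 0, "dz": 40, "gripper": 1}, {"rx": 0, "ry": 0, "rz": 0, "dx": 0, "dy": 0, "dz": 20, "gripper": 1}, {"rx": 0, "ry": 0, "rz": 0, "dx": 0, "dy": 0, "dz": 20, "gripper": 1}, {"rx": 0, "ry": 0, "rz": 0, "dx": 0, "dy": 0, "dz": 20, "gripper": 1}, {"rx": 0, "ry": 0, "rz": 0, "dx": 0, "dy": 0, "dz": 20, "gripper": 1}, {"rx": 0, "ry": 0, "rz": 0, "dx": 0, "dy": 0, "dz": 0, "gripper": 1}, {"rx": 0, "ry": 0, "rz": 0, "dx": 0, "dy": 0, "dz": 0, "gripper": 1}]'

```text
clock: 2.85
tcp_pos: [0.6292, -0.214, 0.0538]
orientation: [2.541, 1.846, 0.001]
contact_force: [-0.3, -0.8, -0.7]
grip_width: 0.0854
gripper_force: 0.0
```

>>> step_arm --grip_force 35 --moves '[{"rx": 0, "ry": 0, "rz": 0, "dx": 0, "dy": 0, "dz": 0, "gripper": 0.6}, {"rx": 0, "ry": 0, "rz": 0, "dx": 0, "dy": 0, "dz": 0, "gripper": 0.3}, {"rx": 0, "ry": 0, "rz": 0, "dx": 0, "dy": 0, "dz": 0, "gripper": 0}, {"rx": 0, "ry": 0, "rz": 0, "dx": 0, "dy": 0, "dz": 0, "gripper": -0.5}, {"rx": 0, "ry": 0, "rz": 0, "dx": 0, "dy": 0, "dz": 0, "gripper": -0.5}, {"rx": 0, "ry": 0, "rz": 0, "dx": 0, "dy": 0, "dz": -10, "gripper": -0.5}, {"rx": 0, "ry": 0, "rz": 0, "dx": 0, "dy": 0, "dz": -30, "gripper": -0.5}, {"rx": 0, "ry": 0, "rz": 0, "dx": 0, "dy": 0, "dz": 0, "gripper": -0.5}]'

```text
clock: 3.85
tcp_pos: [0.6305, -0.2144, 0.0959]
orientation: [2.539, 1.844, 0.005]
contact_force: [-0.3, -0.1, -1.6]
grip_width: 0.0654
gripper_force: 39.8
```

>>> step_arm --moves '[{"rx": 0, "ry": 0, "rz": 0, "dx": 0, "dy": 0, "dz": -40, "gripper": -0.5}, {"rx": 0, "ry": 0, "rz": 0, "dx": 0, "dy": 0, "dz": -40, "gripper": -0.5}, {"rx": 0, "ry": 0, "rz": 0, "dx": 0, "dy": 0, "dz": -40, "gripper": -0.5}, {"rx": 0, "ry": 0, "rz": 0, "dx": 0, "dy": 0, "dz": -35, "gripper": -0.5}, {"rx": 0, "ry": 0, "rz": 0, "dx": 41, "dy": -21, "dz": 0, "gripper": -0.5}, {"rx": 0, "ry": 0, "rz": 0, "dx": 41, "dy": -21, "dz": 0, "gripper": -0.5}, {"rx": 0, "ry": 0, "rz": 0, "dx": 41, "dy": -21, "dz": 0, "gripper": -0.5}, {"rx": 0, "ry": 0, "rz": 0, "dx": 41, "dy": -21, "dz": 0, "gripper": -0.5}, {"rx": 0, "ry": 0, "rz": 0, "dx": 41, "dy": -21, "dz": 0, "gripper": -0.5}, {"rx": 0, "ry": 0, "rz": 0, "dx": 41, "dy": -21, "dz": 0, "gripper": -0.5}, {"rx": 0, "ry": 0, "rz": -9.9, "dx": 0, "dy": 0, "dz": 0, "gripper": -0.5}, {"rx": 0, "ry": 0, "rz": -9.9, "dx": 0, "dy": 0, "dz": 0, "gripper": -0.5}, {"rx": 0, "ry": 0, "rz": -9.9, "dx": 0, "dy": 0, "dz": 0, "gripper": -0.5}, {"rx": 0, "ry": 0, "rz": -9.9, "dx": 0, "dy": 0, "dz": 0, "gripper": -0.5}, {"rx": 0, "ry": 0, "rz": -9.9, "dx": 0, "dy": 0, "dz": 0, "gripper": -0.5}, {"rx": 0, "ry": 0, "rz": -9.9, "dx": 0, "dy": 0, "dz": 0, "gripper": -0.5}, {"rx": 0, "ry": 0, "rz": -9.9, "dx": 0, "dy": 0, "dz": 0, "gripper": -0.5}, {"rx": 0, "ry": 0, "rz": -9.9, "dx": 0, "dy": 0, "dz": 0, "gripper": -0.5}, {"rx": 0, "ry": 0, "rz": -9.9, "dx": 0, "dy": 0, "dz": 0, "gripper": -0.5}, {"rx": 0, "ry": 0, "rz": 0, "dx": 0, "dy": 0, "dz": 0, "gripper": -0.5}]'

```text
clock: 6.35
tcp_pos: [0.5845, 0.0589, 0.2474]
orientation: [-0.518, -3.097, 0.0]
contact_force: [0.2, 0.1, -1.7]
grip_width: 0.0656
gripper_force: 40.4
```

```bash
python3 look.py w3
```

```text
6.35 [0.5845 0.0589 0.2474] [[-0.946, 0.326, -0.001], [0.326, 0.946, 0.0], [0.001, -0.0, -1.0]] [-0.02  0.35 -0.23  1.76  0.09  1.04  0.95]
```

View pics/w3.png

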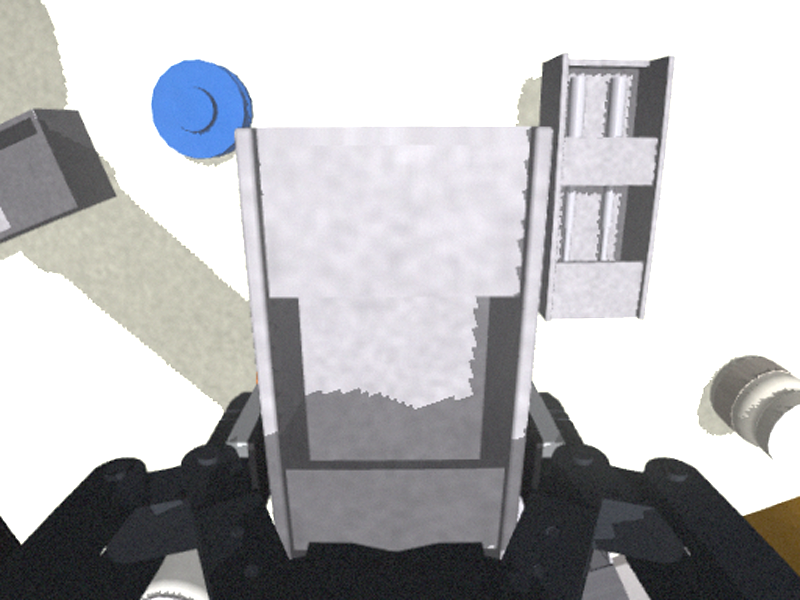

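A is at upper right (540–675, 54–320): plugs visible, low end at the top, wide bar at the bottom — opposite to the held tray, as wanted. Zooming in for exact corners.

```bash
python3 - <<'E'
import cv2,numpy as np
i=cv2.imread("w3_raw.png")
a=cv2.resize(i[25:215,335:440],None,fx=3,fy=3,interpolation=cv2.INTER_CUBIC)   # 315x570
b=cv2.resize(i[70:210,145:365],None,fx=2,fy=2,interpolation=cv2.INTER_CUBIC)  # 440x280
c=np.zeros((570,765,3),np.uint8); c[:,:315]=a; c[:280,320:760]=b
cv2.imwrite("pics/c3.png",c)
E
```

```text
(no output)
```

View pics/c3.png

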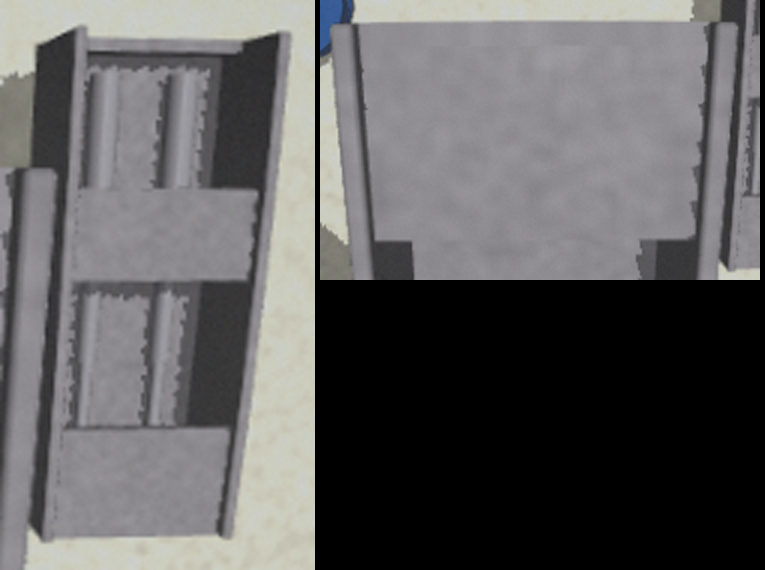

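```bash
cat > fit.py <<'E'
from h import *
from scipy.optimize import least_squares
d=np.load("w3.npz"); cm=[d[k] for k in d.files]
def fit(model,px,z0,p0,free=3):
    model=np.array(model,float)/1e3; px=np.array(px,float)
    def P(p):
        c,s=np.cos(p[2]),np.sin(p[2]); 
        return np.c_[p[0]+c*model[:,0]-s*model[:,1],p[1]+s*model[:,0]+c*model[:,1],z0+model[:,2]+(p[3] if len(p)>3 else 0)]
    s=least_squares(lambda p:(proj(cm,P(p))-px).ravel(),p0,loss='soft_l1'); print((proj(cm,P(s.x))-px).round(1).tolist()); return s.x
# A: image up = -x(A); image right = tool +y ; A x=-tool x => A y = -tool y: image right = -y
c=lambda x,y:(335+x/3-.33,25+y/3-.33)
mA=[(-80,33,68),(-80,-33,68),(80,-33,68),(80,33,68)]
pA=[c(78,28),c(291,34),c(231,538),c(42,540)]
p=fit(mA,pA,0,[.587,.194,np.radians(-18)]); print("A",p[:2].round(4),np.degrees(p[2]))
p4=fit(mA,pA,0,[.587,.194,np.radians(-18),0]); print("A4",p4.round(4))
h=lambda x,y:(145+(x-320)/2-.25,70+y/2-.25)
tcp=np.array([.5845,.0589,.2474]);
mH=[(80,-33,68),(80,33,68)]
# held: x=tool x => held y = -tool y: image right = +tool y = -y
pH=[h(736,23),h(333,24)]
q=fit(mH,pH,tcp[2]-.0538,[tcp[0],tcp[1],np.radians(161)]); print("H",q[:2].round(4),np.degrees(q[2]))
print("tool yaw",np.degrees(np.arctan2(.326,-.946)))
tx=np.array([-.9455,.3255]);ty=np.array([.3255,.9455])
print("off of held from tcp in tool", (q[:2]-tcp[:2])@tx,(q[:2]-tcp[:2])@ty)
dl=p[:2]-q[:2]; print("move tool dx dy",dl@tx*1e3,dl@ty*1e3,"using tcp", (p[:2]-tcp[:2])@tx,(p[:2]-tcp[:2])@ty, "yaw err",np.degrees(p[2]+np.pi-q[2]))
E
python3 fit.py
```

```text
[[135.2, 3.8], [-3.2, -1.2], [-2.2, 1.0], [121.5, -1.4]]
A [0.6052 0.2522] -17.72189957956376
[[134.4, 5.2], [-3.2, -0.3], [-3.1, 0.1], [120.0, -1.9]]
A4 [ 0.6061  0.2533 -0.3164 -0.0035]
[[3.9, 0.1], [-4.2, 0.1]]
H [0.5846 0.059 ] 161.05908118880777
tool yaw 160.9855940234432
off of held from tcp in tool -6.420884176572801e-05 0.00014854010897454189
move tool dx dy 43.44470126899454 189.3651776863867 using tcp 0.043380492427228814 0.18951371779536122 yaw err 1.2190192316284894
```

```bash
python3 - <<'E'
s=open('fit.py').read()
s=s.replace("mA=[(-80,33,68),(-80,-33,68),(80,-33,68),(80,33,68)]","mA=[(-80,-33,68),(-80,33,68),(80,33,68),(80,-33,68)]")
s=s.replace("mH=[(80,-33,68),(80,33,68)]","mH=[(80,-33,68),(80,33,68),(42,30,64),(42,-30,64),(-6,30,64),(-6,-30,64)]")
s=s.replace("pH=[h(736,23),h(333,24)]","pH=[h(736,23),h(333,24),(269*.64,297*.64),(520*.64,297*.64),(285*.64,468*.64),(507*.64,467*.64)]")
s=s.replace("np.radians(161)]","np.radians(161),0]").replace('print("H",','print("H z",q[3],')
open('fit.py','w').write(s)
E
python3 fit.py
```

```text
[[-0.7, -0.7], [1.1, -0.8], [0.5, 1.1], [-0.5, 1.7]]
A [0.5861 0.1926] -18.134540580436237
[[-0.3, 0.1], [0.4, 0.0], [0.0, -0.3], [-0.1, 0.1]]
A4 [ 0.5868  0.1943 -0.3177 -0.0045]
[[1.0, 1.0], [-0.7, 1.5], [-0.8, -0.0], [1.2, -0.7], [-0.8, -1.0], [0.3, -0.8]]
H z -0.0033206018822327923 [0.585  0.0592] 161.2111499198113
tool yaw 160.9855940234432
off of held from tcp in tool -0.00043128122666596453 0.0004244621354346319
move tool dx dy 42.421495227395916 126.56175208130985 using tcp 0.04199021400072994 0.12698621421674447 yaw err 0.6543094997524408
```

>>> step_arm --moves '[{"rx": 0, "ry": 0, "rz": 0, "dx": 14, "dy": 43, "dz": 0, "gripper": -0.5}, {"rx": 0, "ry": 0, "rz": 0, "dx": 14, "dy": 43, "dz": 0, "gripper": -0.5}, {"rx": 0, "ry": 0, "rz": -0.6, "dx": 14.3, "dy": 42.3, "dz": 0, "gripper": -0.5}, {"rx": 0, "ry": 0, "rz": 0, "dx": 0, "dy": 0, "dz": 30, "gripper": -0.5}, {"rx": 0, "ry": 0, "rz": 0, "dx": 0, "dy": 0, "dz": 30, "gripper": -0.5}, {"rx": 0, "ry": 0, "rz": 0, "dx": 0, "dy": 0, "dz": 30, "gripper": -0.5}, {"rx": 0, "ry": 0, "rz": 0, "dx": 0, "dy": 0, "dz": 15, "gripper": -0.5}, {"rx": 0, "ry": 0, "rz": 0, "dx": 0, "dy": 0, "dz": 0, "gripper": -0.5}, {"rx": 0, "ry": 0, "rz": 0, "dx": 0, "dy": 0, "dz": 0, "gripper": -0.5}]'

```text
clock: 7.52
tcp_pos: [0.5873, 0.1946, 0.1445]
orientation: [0.501, 3.1, 0.002]
contact_force: [0.1, -0.0, -1.8]
grip_width: 0.0655
gripper_force: 40.4
```

```bash
python3 - <<'E'
from h import *
o=r.get_obs(); R=cv2.Rodrigues(o['orientation'])[0]; print(o['clock'],o['tcp_pos'],R.round(4).tolist())
print("yaw",np.degrees(np.arctan2(R[1,0],R[0,0])))
s=r.grab_frame("side"); c=r.grab_frame("scene")
print(proj(cam("side"),[[.587,.194,.07]]),proj(cam("scene"),[[.587,.194,.07]]))
def crop(i,u,v): return cv2.resize(i[v:v+75,u:u+100],(400,300),interpolation=cv2.INTER_CUBIC)
cs,cc=proj(cam("side"),[[.587,.194,.09]])[0],proj(cam("scene"),[[.587,.194,.09]])[0]
us,vs,uc,vc=[int(x) for x in(cs[0]-50,cs[1]-40,cc[0]-50,cc[1]-40)]; print(us,vs,uc,vc)
cv2.imwrite("pics/pl.png",np.clip(np.hstack([crop(s,us,vs),crop(c,uc,vc)])*1.5,0,255).astype(np.uint8))
E
```

```text
7.525 [0.58727974 0.19457043 0.14450336] [[-0.9492, 0.3147, 0.0019], [0.3147, 0.9492, 0.0007], [-0.0016, 0.0013, -1.0]]
yaw 161.65528368583534
[[221.34073935 110.62906113]] [[317.27121645 268.05593713]]
170 65 268 223
```

View pics/pl.png

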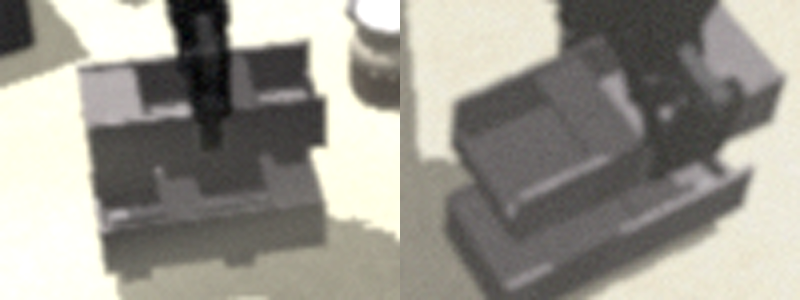

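The side crop shows the held tray hovering over A, long walls and ends parallel (near wall corners (90,125)/(326,97) above (105,225)/(325,195)), low ends opposite. I'll descend slowly.

>>> step_arm --moves '[{"rx": 0, "ry": 0, "rz": 0, "dx": 0, "dy": 0, "dz": 7, "gripper": -0.5}, {"rx": 0, "ry": 0, "rz": 0, "dx": 0, "dy": 0, "dz": 7, "gripper": -0.5}, {"rx": 0, "ry": 0, "rz": 0, "dx": 0, "dy": 0, "dz": 5, "gripper": -0.5}, {"rx": 0, "ry": 0, "rz": 0, "dx": 0, "dy": 0, "dz": 2, "gripper": -0.5}, {"rx": 0, "ry": 0, "rz": 0, "dx": 0, "dy": 0, "dz": 2, "gripper": -0.5}, {"rx": 0, "ry": 0, "rz": 0, "dx": 0, "dy": 0, "dz": 0, "gripper": -0.5}]'

```text
clock: 8.38
tcp_pos: [0.5865, 0.1942, 0.1202]
orientation: [-0.5, -3.102, 0.0]
contact_force: [0.2, -0.4, -1.2]
grip_width: 0.0654
gripper_force: 40.4
```

>>> step_arm --moves '[{"rx": 0, "ry": 0, "rz": 0, "dx": 0, "dy": 0, "dz": 1, "gripper": -0.5}, {"rx": 0, "ry": 0, "rz": 0, "dx": 0, "dy": 0, "dz": 1, "gripper": -0.5}, {"rx": 0, "ry": 0, "rz": 0, "dx": 0, "dy": 0, "dz": 0, "gripper": -0.5}]'

```text
clock: 8.75
tcp_pos: [0.5866, 0.1942, 0.1184]
orientation: [0.5, 3.101, 0.0]
contact_force: [-0.4, 0.6, -0.6]
grip_width: 0.065
gripper_force: 40.4
```

>>> step_arm --moves '[{"rx": 0, "ry": 0, "rz": 0, "dx": 0, "dy": 0, "dz": 1, "gripper": -0.5}, {"rx": 0, "ry": 0, "rz": 0, "dx": 0, "dy": 0, "dz": 0, "gripper": -0.5}]'

```text
clock: 9.0
tcp_pos: [0.5866, 0.1942, 0.1184]
orientation: [0.5, 3.101, -0.0]
contact_force: [-3.2, -1.1, 7.7]
grip_width: 0.0658
gripper_force: 41.4
```

Contact at TCP z 0.118, as the 64 mm stack height predicts. Releasing and withdrawing.

>>> step_arm --moves '[{"rx": 0, "ry": 0, "rz": 0, "dx": 0, "dy": 0, "dz": 0, "gripper": 0.6}, {"rx": 0, "ry": 0, "rz": 0, "dx": 0, "dy": 0, "dz": 0, "gripper": 0.8}, {"rx": 0, "ry": 0, "rz": 0, "dx": 0, "dy": 0, "dz": 0, "gripper": 1}, {"rx": 0, "ry": 0, "rz": 0, "dx": 0, "dy": 0, "dz": 0, "gripper": 1}, {"rx": 0, "ry": 0, "rz": 0, "dx": 0, "dy": 0, "dz": -15, "gripper": 1}, {"rx": 0, "ry": 0, "rz": 0, "dx": 0, "dy": 0, "dz": -30, "gripper": 1}, {"rx": 0, "ry": 0, "rz": 0, "dx": 0, "dy": 0, "dz": -40, "gripper": 1}, {"rx": 0, "ry": 0, "rz": 0, "dx": -50, "dy": 0, "dz": -40, "gripper": 1}, {"rx": 0, "ry": 0, "rz": 0, "dx": -50, "dy": -30, "dz": 0, "gripper": 1}, {"rx": 0, "ry": 0, "rz": 0, "dx": -30, "dy": -50, "dz": 0, "gripper": 1}, {"rx": 0, "ry": 0, "rz": 0, "dx": 0, "dy": -50, "dz": 0, "gripper": 1}, {"rx": 0, "ry": 0, "rz": 0, "dx": 0, "dy": 0, "dz": 0, "gripper": 1}]'

```text
clock: 10.5
tcp_pos: [0.6676, 0.0237, 0.2423]
orientation: [0.512, 3.099, -0.005]
contact_force: [-0.2, 0.3, 0.2]
grip_width: 0.0851
gripper_force: 0.0
```

```bash
python3 - <<'E'
from h import *
o=r.get_obs(); print(o['clock'],o['tcp_pos'])
s=r.grab_frame("side"); c=r.grab_frame("scene")
S,C=cam("side"),cam("scene")
def crop(i,cm,u,v,yaw,ov):
    a=cv2.resize(i[v:v+75,u:u+100],(400,300),interpolation=cv2.INTER_CUBIC); a=np.clip(a*1.5,0,255).astype(np.uint8)
    if ov:
        t=np.radians(yaw)
        L=np.array([(-80,-33),(80,-33),(80,33),(-80,33)])/1e3
        P=np.c_[.5868+np.cos(t)*L[:,0]-np.sin(t)*L[:,1],.1943+np.sin(t)*L[:,0]+np.cos(t)*L[:,1],np.full(4,.132)]
        q=((proj(cm,P)-[u,v])*4+1.5).astype(np.int32); cv2.polylines(a,[q],True,(0,0,255),1)
    return a
rows=[np.hstack([crop(s,S,170,65,-18.2,k),crop(c,C,268,223,-18.2,k)]) for k in(0,1)]
cv2.imwrite("pics/end.png",np.vstack(rows))
E
```

```text
10.5 [0.66762435 0.02367841 0.24234331]
```

View pics/end.png

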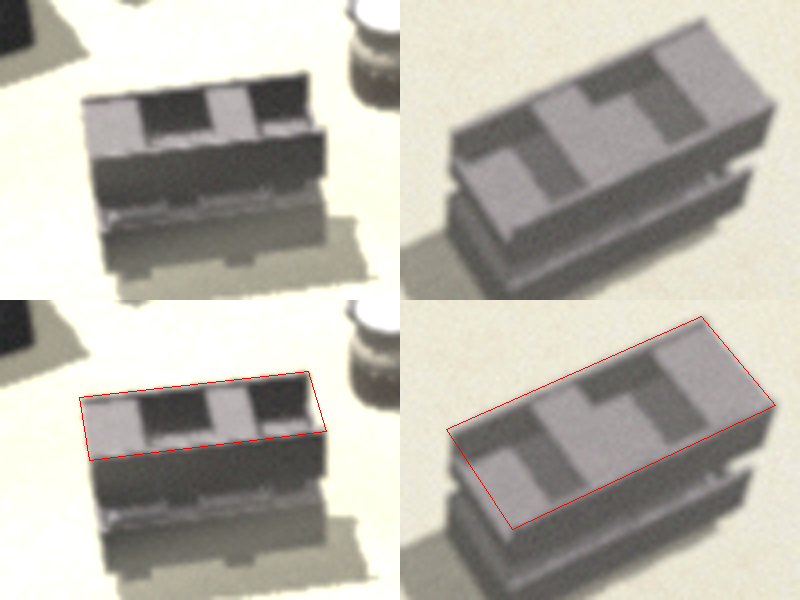

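Both overlays match a level tray at stack height; the left near corner in the scene view is (510,238) against (512,229) predicted, so I check that once more, enlarged.

```bash
python3 - <<'E'
from h import *
S,C=cam("side"),cam("scene"); t=np.radians(-18.2)
def crop(n,cm,u,v):
    i=r.grab_frame(n); a=cv2.resize(i[v:v+40,u:u+100],None,fx=7,fy=7,interpolation=cv2.INTER_CUBIC)
    a=np.clip(a*1.5,0,255).astype(np.uint8)
    for z in(.132,.068):
        L=np.array([(-80,-33),(80,-33),(80,33),(-80,33)])/1e3
        P=np.c_[.5868+np.cos(t)*L[:,0]-np.sin(t)*L[:,1],.1943+np.sin(t)*L[:,0]+np.cos(t)*L[:,1],np.full(4,z)]
        for q in (proj(cm,P)-[u,v])*7+3: cv2.circle(a,tuple(int(x) for x in q),4,(0,0,255) if z>.1 else (0,200,0),1)
    return a
cv2.imwrite("pics/end2.png",np.vstack([crop("side",S,170,85),crop("scene",C,275,257)]))
E
```

```text
(no output)
```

View pics/end2.png

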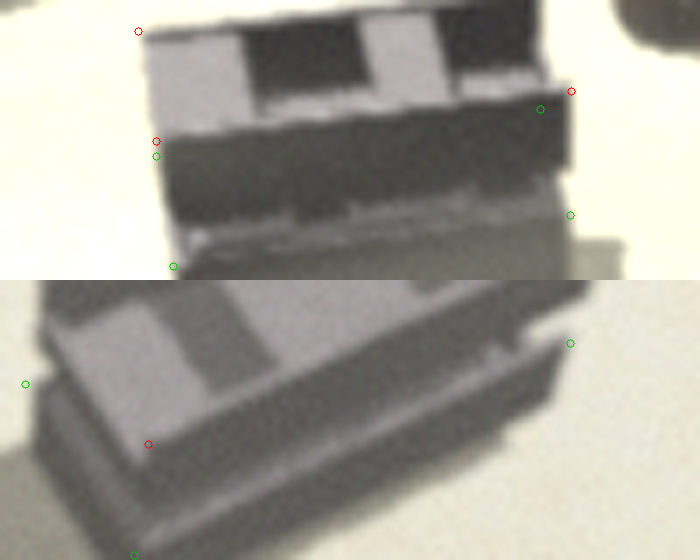

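The enlarged views show the upper rim corners within about 1 px of the prediction: (160,138) and (570,92) in the side view. The drop seen in the scene view is just the low end wall. The tray is level and square, so I'm handing it in.

```bash
python3 -c "
from bench import r
print(r.hand_in())"
```

```text
the job is handed in; nothing more can be done
None
```

The empty stack-nest tray is stacked level and square on the glow-plug tray with their low ends facing opposite ways; I let go, never touched the plain tray, and handed the job in after about 11 s of robot time.

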